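Rock the cap sorter's gate over to the open chute

TASK

Three caps wait in the seesaw gate of the cap sorter, held up at the blanked-off left chute. First push the loose collecting bin along the table, fully home against its stop under the right chute; then press the raised right end of the gate down so that the gate rocks right over and all three caps run down the right chute into the bin. Push and press with the fingertips, gripping nothing: do not lift or tip the bin, do not touch the caps in the gate, and leave the bottle, the marker and the spare cap where they are.

Things in the scene. Friction and masses are not known exactly. Their poses are not given: they have to be found in the camera images.
- sorter: The cap sorter, a metal stand fixed to the table, turned -0.35 to 0.1 rad. Origin: on the table, straight below the gate's pivot. Its y axis runs along the gate: +y left to the blanked-off chute (y = 0.104 to 0.16), -y right to the open chute (y = -0.10 to -0.165) and its hood; +x points away from the robot; z up. Base plate 130 x 290 x 8 mm.
- hood (a point): Middle of the lower opening of the narrow upright hood at the end of the open chute, out of which the caps drop; sorter frame (0, -0.193, 0.068). The hood is 34 mm wide, spans y = -0.158 to -0.231 and z = 0.068 to 0.130; the 50 mm high bin passes under it.
- bin_home (a point): The point on the table, sorter frame (0, -0.22, 0), where the bin's origin lies when it is fully home: its left wall against the stop, a steel bar 30 mm high with its face at y = -0.149. Axes as the sorter's. The stop is 88 mm long; nothing guides the bin sideways.
- gate (a joint): The seesaw gate's angle, rad: 0 = left end down (start, caps waiting), 0.21 = level, 0.42 = fully over, right end down. Pivot 120 mm above the table, along the sorter's x. The gate is an open trough, 196 x 30 mm, with a tumbler weight on two arms 87 mm over the pivot: past level it falls over by itself and stays. About 1 N on the finger plate moves it.
- press_plate (a point): Centre of the top of the right finger plate, a flat steel tab 55 mm (x) x 42 mm (y) on the robot's side of the gate's trough near its right end. About 145 mm above the table with the right end raised (start), 114 mm with it fully down. Press it down from above; the caps run past beside it. A like plate is at the left end.
- bin: The loose open collecting bin, grey plastic, 90 mm (its x) x 140 mm (its y) x 50 mm high, walls 4 mm, 0.2 to 0.42 kg. Origin: centre of its underside. It starts on the table 55 to 100 mm to the right of its home, along the sorter's y, within 8 mm of being in line with its home, turned by up to 0.1 rad.
- cap_01: A black ribbed screw cap, 33 mm across, 19 mm tall, 10 g, one of three that stand on edge like wheels in the gate's trough at the start and roll freely. Origin: centre of one flat face; z: the cap's own axis. Not to be touched.
- cap_02: A black ribbed screw cap, 33 mm across, 19 mm tall, 10 g, one of three that stand on edge like wheels in the gate's trough at the start and roll freely. Origin: centre of one flat face; z: the cap's own axis. Not to be touched.
- cap_08: A black ribbed screw cap, 33 mm across, 19 mm tall, 10 g, one of three that stand on edge like wheels in the gate's trough at the start and roll freely. Origin: centre of one flat face; z: the cap's own axis. Not to be touched.
- bottle_11: A loose filled bottle, 77 mm across, 222 mm high, standing behind the sorter. Origin: centre of its underside. Leave alone.
- marker: A loose marker pen, 135 mm long, 17 mm thick, lying in front of the sorter's left half. Origin: centre of its underside. Leave alone.
- cap_14: A loose spare cap, 33 mm across, 19 mm high, lying on the table behind the open chute. Origin: centre of its underside. Leave alone.
Things that resemble listed ones, but are neither listed nor needed, are in the scene too. Of the things like the bin, leave any that is green, orange or red; of the rest the larger one is meant.

How it is judged:
By the outcome, as a careful person would: the job done as asked, in the order asked, and still so for the second after the job is handed in, with the robot touching nothing.
It also fails if it takes over 54 s, if anything falls off the work surface, if the arm or the gripper's body presses on something with over 40 N, if the wrist force passes 120 N, or if a joint passes its speed limit or range.

ROBOT

A 6-joint arm with a two-finger parallel gripper is mounted at the origin on a cart in front of the work surface, level with it; the furniture and walls round the work are solid. World frame = base frame: x ahead of the robot, y to its left, z up, the work surface at z = 0. Lengths are in m, angles in rad, forces in N, time in s.
With the tool pointing down it reaches from about 0.35 to 0.975 m from the base axis. Payload 4.9 kg.
Tool frame: the origin (TCP) lies at the very end of the fingers, on their centre line; the grasp point (between the pads) lies 19 mm behind it; y points along the fingers, z is the direction in which the jaws open and shut, and the axes are right-handed (so a half turn about y gives the same grasp; the last joint's range is limited). The gripper opens to 85 mm and grips with 20 to 120 N. Pads are 22 mm wide; open, the fingers measure 114 mm over their backs; the gripper's body (76 mm by 85 mm) begins 54 mm behind the grasp point. The pads swing forward as they close: fully open they stand 13 mm farther back than shut.
Start: joints at [0.988, 0.053, 1.613, -0, 1.476, -0.119], TCP at [0.28, 0.559, 0.231] pointing down, gripper open.
Joint ranges: [-3.01, 3.01], [-1.01, 2.22], [0.06, 2.58], [-1.02, 4.17], [0.09, 2.62], [-3.14, 3.14]. Speed limits (rad/s): [2.57, 2.57, 3.14, 3.14, 3.14, 3.14].

INTERFACE

Orientations are given as a rotation vector (axis times angle).
In Python, from station import monitor, viewer, ticket gives the robot as it stands.
- The arm moves only by the tool servo_tool, never from a script. Its argument "commands" is one flat list of numbers, 7 for each row, row after row: the turn, a rotation vector about the tool's x, y, z in rad, then the shift along the tool's x, y, z in cm, then the opening, from 0 (shut) to 1 (fully open). In form: [rx, ry, rz, dx, dy, dz, claw, rx, ry, rz, dx, dy, dz, claw, ...]. A call has 1 to 20 rows; each row shifts and turns the pose as measured when the row begins, along the tool's axes as they then stand; what a row does not reach is not made up. A row lasts 1/10 s, in which the tool goes at most 50 mm and 8.59 degrees, less where a joint would pass 70% of its speed; a pose out of reach is approached as far as the arm can. A call is refused whole if a number of a shift passes 5 or a number of a turn 0.15, either way. A call with a gripper value outside its range is refused whole. The fingers move at their own pace and stop on an object; "grip_force" is the grip in N (left out, the last holds). Time passes only in rows, so rows that do not move let the fingers close. It gives the time, the measured TCP pose, the force and the opening at its end, in the units of the state.
- monitor.get_obs(): the state, without advancing time (a new reading comes with each control period).
- viewer.get_image(name): name is "side" or "top" or "wrist"; returns a dict with "frame" (400x640x3 uint8, red, green, blue), "depth" (400x640 float32, m along the optical axis (not along the pixel's ray), 0 where there is no reading), "camera_matrix" (3x3 intrinsics, pixels), "cam_to_world" (4x4, takes a point from camera to world coordinates). Camera axes: x right, y down, z forward; pixel columns grow to the right and rows downward; lengths in m; the calibration is good to about 2 mm. A picture is of the moment at which its call begins.
- ticket.finish_job(): hands the job in, once; it reports no verdict.
The state is a dict: "t": time; "q": joint angles; "dq": joint speeds; "effort": joint torques, N m; "tool_pos": TCP position; "tool_rot": TCP orientation; "contact_force": force on the tool from outside, world axes, zero at the start; "wrist_torque": the same for the moment, N m; "opening": finger opening in m.
Only numpy, scipy, OpenCV 4.12 (cv2) and the standard library are available. Lean on these libraries where they do the work, as an engineer would, in place of code of your own. Each camera call takes 0.05 s, during which the arm holds its last target.

## Working session

There is one attempt and no reset: what is moved stays moved. The work goes in short steps, Python scripts to look and compute and a tool call to move; the robot and the scene stay as the last step left them, time stands still between calls to the robot, and variables do not carry over. Pictures are saved under pics/ and viewed, and the job is handed in when it is done.

Besides the shell and the picture viewer there is one more tool, called after "Request:" as name(argument=value, ...) on one line, values as JSON. servo_tool: Moves the arm, as the interface text tells. Its arguments: {"type":"object","properties":{"commands":{"type":"array","items":{"type":"number"}},"grip_force":{"type":"number"}},"required":["commands"]}

```bash
ls; mkdir -p pics; cat > h.py <<'E'
import numpy as np, cv2
from station import monitor, viewer, ticket
def snap(n,tag):
    im=viewer.get_image(n); cv2.imwrite(f'pics/{tag}.png',im['frame'][:,:,::-1]); np.savez(f'pics/{tag}.npz',**im); return im
def cloud(im):
    K=im['camera_matrix'];T=im['cam_to_world'];d=im['depth']
    v,u=np.mgrid[:d.shape[0],:d.shape[1]]
    P=np.stack([(u-K[0,2])/K[0,0]*d,(v-K[1,2])/K[1,1]*d,d],-1)
    W=P@T[:3,:3].T+T[:3,3]; W[d==0]=np.nan; return W
E
python3 - <<'E'
from h import *
o=monitor.get_obs(); print(o)
for n in ['side','top','wrist']:
    im=snap(n,n+'0'); print(n,im['cam_to_world'].round(3).tolist(),im['camera_matrix'].round(1).tolist())
E
```

```text
pics
{'t': 0.0, 'q': array([ 9.88023317e-01,  5.33562211e-02,  1.61428292e+00,  1.23649861e-05,
        1.47602414e+00, -1.19013694e-01]), 'dq': array([-8.77556077e-05, -1.10241172e-03,  1.35641581e-03, -6.43384330e-04,
       -2.43325346e-03,  1.04067774e-03]), 'effort': array([-1.84864402e-04, -3.93715024e+01, -3.70163620e+01, -1.52499656e-04,
        7.28278115e-03, -5.42493879e-06]), 'tool_pos': array([0.27922895, 0.55845849, 0.23007005]), 'tool_rot': array([-1.5419825 ,  0.36431443, -0.36316957]), 'contact_force': array([ 0.0817367 , -0.45739797, -0.12668718]), 'wrist_torque': array([-0.03046606,  0.04250754, -0.00199824]), 'opening': 0.0855223909666021}
side [[-0.997, -0.055, 0.056, 0.505], [-0.075, 0.48, -0.874, 0.856], [0.021, -0.876, -0.483, 0.608], [0.0, 0.0, 0.0, 1.0]] [[377.5, 0.0, 325.8], [0.0, 377.5, 198.7], [0.0, 0.0, 1.0]]
top [[0.028, -0.993, 0.118, 0.381], [-1.0, -0.027, 0.013, -0.041], [-0.01, -0.119, -0.993, 1.685], [0.0, 0.0, 0.0, 1.0]] [[468.6, 0.0, 313.7], [0.0, 468.6, 195.0], [0.0, 0.0, 1.0]]
wrist [[0.448, 0.861, 0.241, 0.219], [0.894, -0.431, -0.123, 0.589], [-0.002, 0.27, -0.963, 0.372], [0.0, 0.0, 0.0, 1.0]] [[337.5, 0.0, 326.7], [0.0, 337.5, 203.5], [0.0, 0.0, 1.0]]
```

View pics/top0.png

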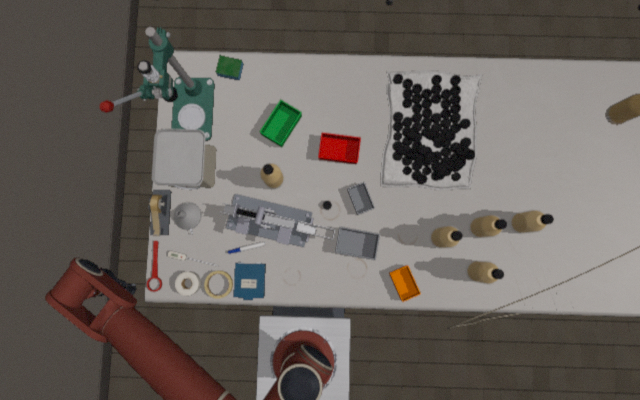

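View pics/side0.png

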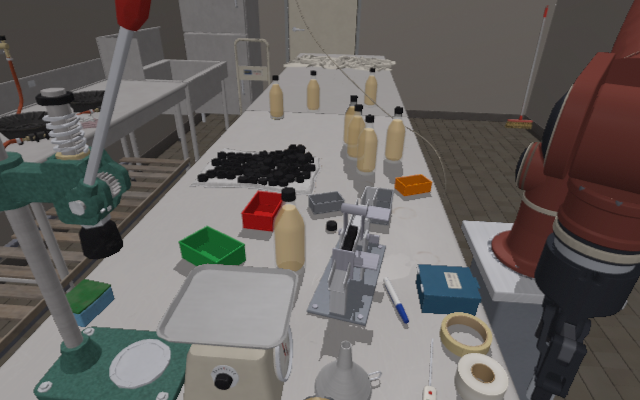

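The top view shows the sorter at about (270,220), the larger grey bin at (355,243), the small grey decoy at (360,198), and the spare cap at (327,205). Next I'll zoom in and measure.

```bash
python3 - <<'E'
from h import *
im=dict(np.load('pics/top0.npz')); W=cloud(im)
f=im['frame'][175:290,210:420]; cv2.imwrite('pics/top_zoom.png',cv2.resize(f,None,fx=3.8,fy=3.8,interpolation=cv2.INTER_CUBIC)[:,:,::-1])
z=W[175:290,210:420,2]
zz=np.clip(np.nan_to_num(z)/0.22*255,0,255).astype(np.uint8)
cv2.imwrite('pics/top_z.png',cv2.resize(cv2.applyColorMap(zz,cv2.COLORMAP_JET),None,fx=3.8,fy=3.8,interpolation=cv2.INTER_NEAREST))
for p in [(355,243),(270,220),(380,230),(335,233),(365,198),(400,210)]:
    print(p,W[p[1],p[0]].round(3))
E
```

```text
(355, 243) [ 0.413 -0.17   0.007]
(270, 220) [0.479 0.123 0.129]
(380, 230) [ 0.462 -0.26   0.   ]
(335, 233) [ 0.446 -0.099  0.004]
(365, 198) [ 0.576 -0.204 -0.001]
(400, 210) [ 0.535 -0.33   0.004]
```

View pics/top_zoom.png

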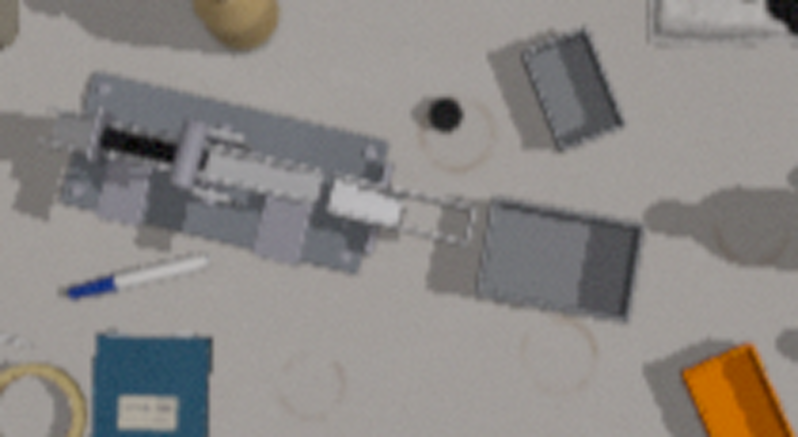

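View pics/top_z.png

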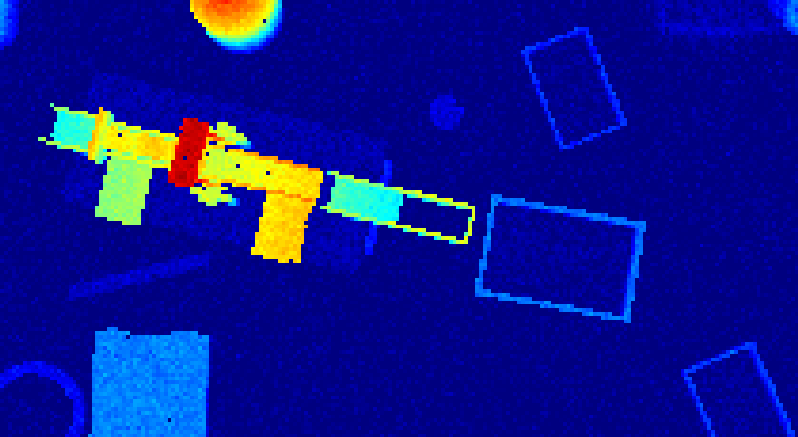

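```bash
cat > meas.py <<'E'
from h import *
def ray(im,uv,z):
    K=im['camera_matrix'];T=im['cam_to_world']
    uv=np.atleast_2d(uv).astype(float)
    d=np.c_[(uv[:,0]-K[0,2])/K[0,0],(uv[:,1]-K[1,2])/K[1,1],np.ones(len(uv))]@T[:3,:3].T
    return T[:3,3]+d*((z-T[2,3])/d[:,2])[:,None]
def rect(P):
    r=cv2.minAreaRect((P[:,:2]*1000).astype(np.float32)); b=cv2.boxPoints(r); 
    return np.array(r[0])/1000,np.array(r[1]),b/1000
def binrect(im,box):
    W=cloud(im);u0,u1,v0,v1=box
    m=np.zeros(W.shape[:2],bool); m[v0:v1,u0:u1]=1
    m&=(W[...,2]>0.03)&(W[...,2]<0.065)
    n,l,s,c=cv2.connectedComponentsWithStats(m.astype(np.uint8),connectivity=8)
    k=1+np.argmax(s[1:,4]); vv,uu=np.where(l==k)
    return rect(ray(im,np.c_[uu,vv],0.05)),W[l==k][:,2].mean(),len(uu)
E
python3 - <<'E'
from meas import *
im=dict(np.load('pics/top0.npz')); W=cloud(im)
print('bin',binrect(im,(330,390,220,265)))
hsv=cv2.cvtColor(im['frame'],cv2.COLOR_RGB2HSV)
for p in [(237,196),(310,215),(300,243),(262,232),(340,190+0),(320,260)]: print(p,im['frame'][p[1],p[0]],hsv[p[1],p[0]])
f=im['frame'].astype(int)
m=((f[...,2]-f[...,0])>4)&(np.abs(W[...,2]-0.008)<0.02)
m[:, :215]=0;m[:,318:]=0;m[:190]=0;m[250:]=0
mm=m.astype(np.uint8)
n,l,s,c=cv2.connectedComponentsWithStats(mm); print(s)
vis=im['frame'].copy(); vis[m]=[255,0,0]; cv2.imwrite('pics/mask.png',cv2.resize(vis[175:290,210:420],None,fx=3.8,fy=3.8,interpolation=cv2.INTER_NEAREST)[:,:,::-1])
vv,uu=np.where(m); print('base',rect(ray(im,np.c_[uu,vv],0.008)))
# high structure
for nm,(z0,z1),b in [('tumbler',(.19,.24),(250,270,200,230)),('pressR',(.135,.16),(270,300,225,250)),('plateL',(.09,.14),(230,255,215,240)),('hood',(.115,.145),(310,340,220,245))]:
    mk=np.zeros(m.shape,bool);mk[b[2]:b[3],b[0]:b[1]]=1;mk&=(W[...,2]>z0)&(W[...,2]<z1)
    P=W[mk];print(nm,len(P),P.mean(0).round(4),rect(P)[0:2])
E
```

```text
bin ((array([ 0.41436658, -0.17361211]), array([142.47601318,  92.61856842]), array([[ 0.35777143, -0.23698713],
       [ 0.44931477, -0.25105906],
       [ 0.47096172, -0.11023709],
       [ 0.3794184 , -0.09616516]], dtype=float32)), np.float64(0.05084587703006323), 232)
(237, 196) [114 114 123] [120  19 123]
(310, 215) [105 108 116] [112  24 116]
(300, 243) [125 125 133] [120  15 133]
(262, 232) [106 111 120] [109  30 120]
(340, 190) [120 117 112] [ 19  17 120]
(320, 260) [159 155 151] [ 15  13 159]
[[     0      0    640    400 254562]
 [   233    195     79     52    962]
 [   266    212      1      1      1]
 [   226    216     12     14    111]
 [   247    219     33     21    345]
 [   261    223      1      1      1]
 [   307    237      1      1      1]
 [   231    247     10      3     17]]
base (array([0.45225275, 0.14506158]), array([291.46011353, 194.6350708 ]), array([[ 0.32693395,  0.02257422],
       [ 0.5173722 , -0.0176265 ],
       [ 0.5775715 ,  0.26754895],
       [ 0.3871333 ,  0.30774966]], dtype=float32))
tumbler 126 [0.4902 0.1502 0.2027] (array([0.49015237, 0.14974031]), array([27.27009583, 55.84109879]))
pressR 226 [0.4337 0.0731 0.1462] (array([0.43607523, 0.07229158]), array([43.61426544, 64.78688812]))
plateL 238 [0.4664 0.2155 0.1167] (array([0.46403552, 0.20838075]), array([61.21485901, 67.98313141]))
hood 55 [ 0.447  -0.0582  0.1289] (array([ 0.44728082, -0.05356692]), array([73.99633789, 33.77891159]))
```

View pics/mask.png

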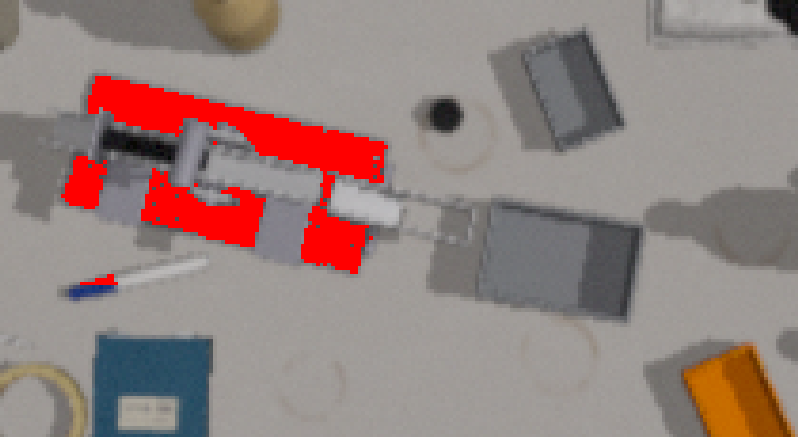

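```bash
python3 - <<'E'
from meas import *
im=dict(np.load('pics/top0.npz')); W=cloud(im)
f=im['frame'].astype(int)
m=((f[...,2]-f[...,0])>4)&(np.abs(W[...,2]-0.008)<0.02)
m[:, :215]=0;m[:,318:]=0;m[:190]=0;m[246:]=0
n,l,s,c=cv2.connectedComponentsWithStats(m.astype(np.uint8))
m=np.isin(l,[i for i in range(1,n) if s[i,4]>50])
vv,uu=np.where(m); C,S,B=rect(ray(im,np.c_[uu,vv],0.008)); print('base',C,S,B)
e=B-np.roll(B,1,0); L=e[np.argmax(np.linalg.norm(e,axis=1))]; L=L*np.sign(L[1]); 
print('base yaw',np.arctan2(-L[0],L[1]))
mk=np.zeros(m.shape,bool);mk[222:245,310:340]=1;mk&=(W[...,2]>.115)&(W[...,2]<.145)
vv,uu=np.where(mk);H=rect(ray(im,np.c_[uu,vv],0.130));print('hood',H)
d=C-H[0]; print('hood->base dist',np.linalg.norm(d),'yaw',np.arctan2(-d[0],d[1]))
# press plate by ray
mk=np.zeros(m.shape,bool);mk[226:250,270:300]=1;mk&=(W[...,2]>.135)&(W[...,2]<.165)
yaw=np.arctan2(-d[0],d[1]);R=np.array([[np.cos(yaw),-np.sin(yaw)],[np.sin(yaw),np.cos(yaw)]])
loc=(W[mk][:,:2]-C)@R; print('press local',loc.min(0),loc.max(0)); 
k=loc[:,0]<-0.025; print(loc[k].min(0),loc[k].max(0), W[mk][k].mean(0),k.sum())
home=C+R@[0,-.22]; print('home',home)
(Cb,Sb,Bb),zz,_=binrect(im,(330,390,220,265)); e=Bb-np.roll(Bb,1,0); L=e[np.argmax(np.linalg.norm(e,axis=1))]; L=L*np.sign(L[1])
print('bin local',(Cb-C)@R,'rel yaw',np.arctan2(-L[0],L[1])-yaw)
print('bin right wall mid', Cb-L/2)
E
```

```text
base [0.48611478 0.13901579] [289.30291748 125.8738327 ] [[ 0.39465803  0.01048267]
 [ 0.5178177  -0.01551584]
 [ 0.5775715   0.26754892]
 [ 0.45441186  0.29354742]]
base yaw -0.20804167
hood (array([ 0.44723254, -0.05365845]), array([73.85379791, 33.6882019 ]), array([[ 0.42284513, -0.08610184],
       [ 0.45574594, -0.09334273],
       [ 0.47161996, -0.02121506],
       [ 0.43871915, -0.01397418]], dtype=float32))
hood->base dist 0.1965583723984401 yaw -0.19912856841423088
press local [-0.06830226 -0.09758039] [-0.00679011 -0.05341653]
[-0.06830226 -0.09469358] [-0.02509677 -0.05341653] [0.42566527 0.0757054  0.14605583] 164
home [ 0.44259543 -0.07663686]
bin local [-0.00848786 -0.32064305] rel yaw 0.04660369479991966
bin right wall mid [ 0.40354309 -0.24402309]
```

```bash
cat > plan.py <<'E'
from h import *
from scipy.spatial.transform import Rotation as Ro
def Rdown(yaw): # tool x = sorter +y
    x=np.array([-np.sin(yaw),np.cos(yaw),0]);y=np.array([0,0,-1.]);return np.c_[x,y,np.cross(x,y)]
def show(tp=None,yaw=None):
    o=monitor.get_obs();R=Ro.from_rotvec(o['tool_rot']).as_matrix();p=o['tool_pos']
    print('t',round(o['t'],2),'p',p.round(4),'open',round(o['opening'],4),'F',o['contact_force'].round(2),'q',o['q'].round(2))
    print('R',R.round(3).tolist())
    if tp is not None: print('delta tool cm',(R.T@(np.array(tp)-p)*100).round(2))
    if yaw is not None: print('turn',Ro.from_matrix(R.T@Rdown(yaw)).as_rotvec().round(3))
E
python3 - <<'E'
from plan import *
show((.398,-.279,.33),-0.1525)
R=Ro.from_rotvec(monitor.get_obs()['tool_rot']).as_matrix()
print('cam in tool',R.T@(np.load('pics/wrist0.npz')['cam_to_world'][:3,3]-monitor.get_obs()['tool_pos']))
E
```

```text
t 0.15 p [0.2793 0.5586 0.2303] open 0.085 F [0.23 0.1  0.5 ] q [ 0.99  0.05  1.61 -0.    1.48 -0.12]
R [[0.894, -0.001, 0.447], [-0.447, -0.001, 0.894], [-0.0, -1.0, -0.002]]
delta tool cm [ 48.08  -9.86 -69.62]
turn [ 1.000e-03 -1.882e+00 -2.000e-03]
cam in tool [-0.06816018 -0.14189994  0.00023216]
```

Request:
servo_tool(commands=[0,0,0,0,-4,0,0.5,0,0,0,0,-4,0,0.5,0,0,0,0,-4,0,0.5], grip_force=20)

```text
t: 0.45
tool_pos: [0.2773, 0.5554, 0.3415]
tool_rot: [-1.561, 0.371, -0.359]
contact_force: [0.1, 1.4, 0.0]
opening: 0.0442
```

Request:
servo_tool(commands=[0,0,0,2.6,0,-3.8,0.5,0,0,0,2.6,0,-3.8,0.5,0,0,0,2.6,0,-3.8,0.5,0,0,0,2.6,0,-3.8,0.5,0,0,0,2.6,0,-3.8,0.5,0,0,0,2.6,0,-3.8,0.5,0,0,0,2.6,0,-3.8,0.5,0,0,0,2.6,0,-3.8,0.5,0,0,0,2.6,0,-3.8,0.5,0,0,0,2.6,0,-3.8,0.5])

```text
t: 1.45
tool_pos: [0.3418, 0.0902, 0.3517]
tool_rot: [-1.553, 0.355, -0.353]
contact_force: [0.8, -0.3, 1.0]
opening: 0.0423
```

Request:
servo_tool(commands=[0,0,0,2.6,0,-3.8,0.5,0,0,0,2.6,0,-3.8,0.5,0,0,0,2.6,0,-3.8,0.5,0,0,0,2.6,0,-3.8,0.5,0,0,0,2.6,0,-3.8,0.5,0,0,0,2.6,0,-3.8,0.5,0,0,0,2.6,0,-3.8,0.5,0,0.14,0,0,0,0,0.5,0,0.14,0,0,0,0,0.5,0,0.14,0,0,0,0,0.5,0,0.14,0,0,0,0,0.5,0,0.14,0,0,0,0,0.5,0,0.14,0,0,0,0,0.5,0,0.14,0,0,0,0,0.5,0,0.14,0,0,0,0,0.5,0,0.14,0,0,0,0,0.5])

```text
t: 3.05
tool_pos: [0.3847, -0.2482, 0.3484]
tool_rot: [-1.113, 1.361, -1.36]
contact_force: [0.5, 0.6, 1.0]
opening: 0.0424
```

```bash
cat > plan2.py <<'E'
from plan import *
def RB(yaw,tilt=0): # tool -x = sorter +y
    z=np.array([np.cos(yaw),np.sin(yaw),0]);y=np.array([0,0,-1.]);R=np.c_[np.cross(y,z),y,z]
    return R@Ro.from_rotvec([0,0,tilt]).as_matrix()
def go(tp,yaw,tilt=0):
    show(tp);R=Ro.from_rotvec(monitor.get_obs()['tool_rot']).as_matrix()
    print('turn',Ro.from_matrix(R.T@RB(yaw,tilt)).as_rotvec().round(3))
E
python3 - <<'E'
from plan2 import *
snap('wrist','wrist1');go((.398,-.279,.2),-.1525,.15)
E
```

```text
t 3.1 p [ 0.3847 -0.2482  0.3483] open 0.0428 F [ 0.36 -0.34 -0.35] q [-0.73 -0.4   1.82 -0.01  1.72 -0.52]
R [[-0.207, -0.007, 0.978], [-0.978, -0.004, -0.207], [0.005, -1.0, -0.006]]
delta tool cm [ 2.66 14.83  2.03]
turn [ 0.002 -0.056  0.155]
```

View pics/wrist1.png

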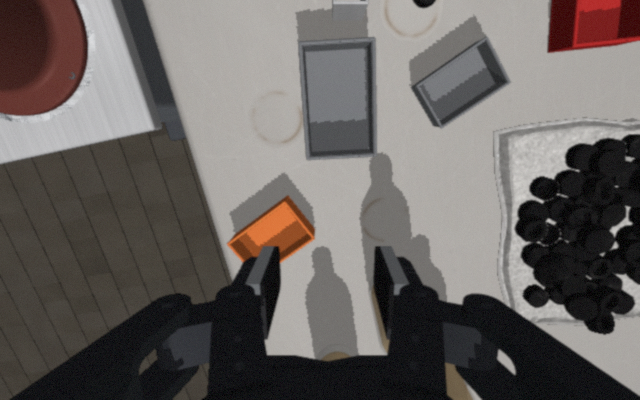

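Wrist view: the bin spans about (300-375, 38-157) and the hood's end is at (350,0). The orange tray at (270,230) sits close to the descent spot, so I'll measure both.

```bash
python3 - <<'E'
from meas import *
im=dict(np.load('pics/wrist1.npz'))
(C,S,B),z,n=binrect(im,(285,390,25,170)); print('bin',C,S,z,n);print(B)
e=B-np.roll(B,1,0); L=e[np.argmax(np.linalg.norm(e,axis=1))]; L=L*np.sign(L[1]); print('yaw',np.arctan2(-L[0],L[1]),'right wall',C-L/np.linalg.norm(L)*.07)
t=dict(np.load('pics/top0.npz'));h=cv2.cvtColor(t['frame'],cv2.COLOR_RGB2HSV)
m=(h[...,0]<20)&(h[...,1]>150)&(h[...,2]>90);m[:260]=0;m[:,:380]=0;m[:,430:]=0
vv,uu=np.where(m);print('orange',rect(ray(t,np.c_[uu,vv],.035)))
E
```

```text
bin [ 0.41372217 -0.17621768] [142.50942993  92.65448761] 0.04745609403760647 2240
[[ 0.357127   -0.23962457]
 [ 0.44871032 -0.25367266]
 [ 0.47031733 -0.11281079]
 [ 0.37873402 -0.0987627 ]]
yaw -0.15220514 right wall [ 0.4031089  -0.24540842]
orange (array([ 0.27952786, -0.34187781]), array([108.89529419,  71.51753235]), array([[ 0.21513468, -0.33204156],
       [ 0.24491757, -0.39706263],
       [ 0.34392107, -0.35171404],
       [ 0.31413814, -0.286693  ]], dtype=float32))
```

Request:
servo_tool(commands=[0,-0.056,0,2.8,4,1.5,0.5,0,0,0,0,4.5,0,0.5,0,0,0.1,0,4,0,0.5,0,0,0.06,0,0,0,0.5])

```text
t: 3.5
tool_pos: [0.3945, -0.2786, 0.2234]
tool_rot: [-1.016, 1.368, -1.196]
contact_force: [0.1, -0.9, 1.0]
opening: 0.0427
```

```bash
python3 - <<'E'
from plan2 import *
go((.398,-.279,.025),-.1525,.15)
E
```

```text
t 3.5 p [ 0.3945 -0.2786  0.2234] open 0.0427 F [ 0.14 -0.89  0.96] q [-0.84 -0.24  1.9   0.12  1.58 -0.71]
R [[-0.134, 0.023, 0.991], [-0.979, 0.154, -0.136], [-0.156, -0.988, 0.002]]
delta tool cm [ 3.08 19.6   0.31]
turn [ 0.001  0.016 -0.006]
```

Request:
servo_tool(commands=[0,0.016,0,0.7,4,0.1,0.5,0,0,0,0.7,4,0.1,0.5,0,0,0,0.6,4,0.1,0.5,0,0,0,0.6,4,0,0.5,0,0,0,0.4,2.5,0,0.5,0,0,0,0,0,0,0.5])

```text
t: 4.1
tool_pos: [0.3963, -0.2809, 0.0282]
tool_rot: [-1.013, 1.373, -1.197]
contact_force: [-0.2, -0.3, 1.0]
opening: 0.0427
```

```bash
python3 - <<'E'
from plan2 import *
go((.398,-.279,.025),-.1525,.15);snap('wrist','wrist2')
E
```

```text
t 4.1 p [ 0.3963 -0.2809  0.0282] open 0.0427 F [-0.15 -0.28  0.98] q [-0.84  0.    2.04  0.13  1.21 -0.75]
R [[-0.139, 0.023, 0.99], [-0.978, 0.156, -0.141], [-0.157, -0.988, 0.001]]
delta tool cm [-0.15  0.35  0.14]
turn [ 0.001  0.011 -0.008]
```

View pics/wrist2.png

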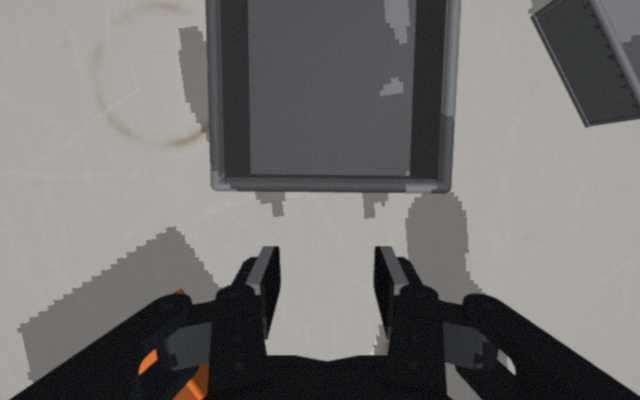

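Request:
servo_tool(commands=[0,0.01,0,-0.8,0.25,0.07,0.5,0,0,0,-0.8,0.25,0.07,0.5,0,0,0,-0.8,0.2,0.07,0.5,0,0,0,-0.8,0.15,0.06,0.5,0,0,0,-0.8,0.15,0.06,0.5,0,0.005,0,-0.8,0.13,0.06,0.5])

```text
t: 4.75
tool_pos: [0.4134, -0.2347, 0.0336]
tool_rot: [-1.008, 1.368, -1.221]
contact_force: [-0.2, -0.8, -1.1]
opening: 0.0426
```

```bash
python3 - <<'E'
from plan2 import *
from meas import *
go((.4248,-.1557,.024),-.205,.15)
im=snap('wrist','wrist3'); 
im=snap('top','top3');(C,S,B),z,n=binrect(im,(315,390,215,265));e=B-np.roll(B,1,0); L=e[np.argmax(np.linalg.norm(e,axis=1))]; L=L*np.sign(L[1])
print(C,S,np.arctan2(-L[0],L[1]))
f=im['frame'][175:290,210:420]; cv2.imwrite('pics/top3z.png',cv2.resize(f,None,fx=3.8,fy=3.8,interpolation=cv2.INTER_CUBIC)[:,:,::-1])
E
```

```text
t 4.75 p [ 0.4134 -0.2347  0.0336] open 0.0426 F [-0.17 -0.84 -1.13] q [-0.75 -0.06  2.08  0.14  1.19 -0.65]
R [[-0.151, 0.034, 0.988], [-0.978, 0.142, -0.154], [-0.146, -0.989, 0.012]]
delta tool cm [-7.76  2.12 -0.1 ]
turn [-0.005  0.052  0.003]
[ 0.45779623 -0.1593566 ] [144.63694763  42.55132294] -0.36757633
```

View pics/top3z.png

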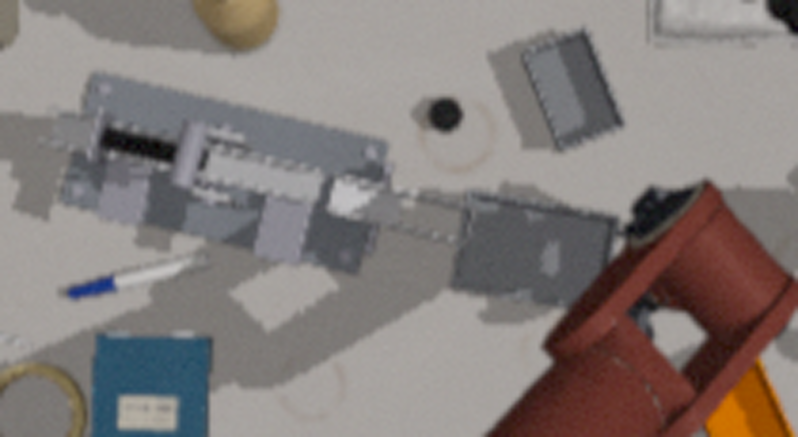

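View pics/wrist3.png

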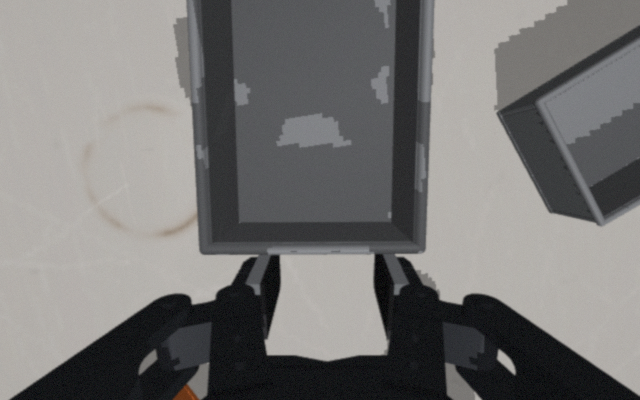

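```bash
cat > binw.py <<'E'
from meas import *
SC=np.array([.4861,.1390]);YAW=-.205
RS=np.array([[np.cos(YAW),-np.sin(YAW)],[np.sin(YAW),np.cos(YAW)]])
def binw(im):
    W=cloud(im); m=(W[...,2]>.042)&(W[...,2]<.057); m[262:]=0; m[:,:150]=0;m[:,480:]=0
    L=(W[m][:,:2]-SC)@RS; 
    return L,W[m],m
def report(im):
    L,P,m=binw(im)
    # near wall outer edge: min y ; side walls: x extremes as function of y
    k=(L[:,1]>np.percentile(L[:,1],1)+.02)
    b=np.round(L[:,1]/.005)
    rows=[]
    for v in np.unique(b[k]):
        s=L[k&(b==v)]
        if len(s)>8: rows.append((v*.005,s[:,0].min(),s[:,0].max()))
    rows=np.array(rows); a=np.polyfit(rows[:,0],rows[:,1],1);c=np.polyfit(rows[:,0],rows[:,2],1)
    print(rows.round(4)[::3]); print('slopes',a,c,'miny',np.percentile(L[:,1],1))
E
python3 - <<'E'
from binw import *
report(dict(np.load('pics/wrist3.npz')))
E
```

```text
[[-0.355  -0.0487  0.0439]
 [-0.34   -0.0494  0.0434]
 [-0.325  -0.0502  0.0422]
 [-0.31   -0.0507  0.042 ]
 [-0.295  -0.0518  0.0409]
 [-0.28   -0.0527  0.0404]]
slopes [0.25568333 0.03380396] [-0.05016122  0.02617253] miny -0.3738133807619073
```

Request:
servo_tool(commands=[0,0.02,0,-0.8,0.5,-0.05,0.5,0,0.02,0,-0.8,0.4,-0.05,0.5,0,0.015,0,-0.8,0.4,-0.05,0.5,0,0,0,-0.8,0.3,-0.05,0.5])

```text
t: 5.25
tool_pos: [0.42, -0.204, 0.0254]
tool_rot: [-0.983, 1.403, -1.266]
contact_force: [-0.7, -3.7, 2.0]
opening: 0.0429
```

```bash
cat > chk.py <<'E'
from plan2 import *
from binw import *
import sys
go((.4248,-.1557,.024),-.205,.15)
p=monitor.get_obs()['tool_pos'];print('tcp sorter',(p[:2]-SC)@RS)
report(snap('wrist',sys.argv[1]))
E
python3 chk.py wrist4
```

```text
t 5.25 p [ 0.42   -0.204   0.0254] open 0.0429 F [-0.67 -3.71  2.02] q [-0.69 -0.07  2.11  0.14  1.16 -0.54]
R [[-0.205, 0.038, 0.978], [-0.969, 0.133, -0.208], [-0.138, -0.99, 0.01]]
delta tool cm [-4.75  0.8  -0.54]
turn [-0.01  -0.003  0.011]
tcp sorter [ 0.00512937 -0.34922501]
[[-0.32   -0.0476  0.0446]
 [-0.305  -0.0477  0.0446]
 [-0.29   -0.0478  0.0452]
 [-0.275  -0.0477  0.0451]
 [-0.26   -0.048   0.0449]
 [-0.245  -0.0473  0.0453]]
slopes [ 0.00319445 -0.04685009] [0.00539763 0.04655216] miny -0.3398763038333675
```

Request:
servo_tool(commands=[0,0,0,-0.8,0.22,-0.02,0.5,0,0,0,-0.8,0.22,-0.02,0.5,0,0,0,-0.8,0.22,-0.02,0.5,0,0,0,-0.8,0.22,-0.02,0.5])

```text
t: 5.7
tool_pos: [0.4274, -0.1696, 0.0216]
tool_rot: [-0.982, 1.401, -1.267]
contact_force: [0.1, -4.0, 2.8]
opening: 0.043
```

```bash
python3 chk.py wrist5
```

```text
t 5.7 p [ 0.4274 -0.1696  0.0216] open 0.043 F [ 0.05 -4.03  2.82] q [-0.62 -0.09  2.14  0.14  1.14 -0.48]
R [[-0.204, 0.04, 0.978], [-0.969, 0.132, -0.208], [-0.138, -0.99, 0.012]]
delta tool cm [-1.32 -0.06 -0.54]
turn [-0.012 -0.003  0.012]
tcp sorter [ 0.00538178 -0.31404722]
[[-0.285  -0.0476  0.0451]
 [-0.27   -0.0472  0.0455]
 [-0.255  -0.0471  0.046 ]
 [-0.24   -0.0471  0.0459]
 [-0.225  -0.047   0.0459]
 [-0.21   -0.0418  0.0409]]
slopes [ 0.02970328 -0.03944858] [-0.01540562  0.04164477] miny -0.30371228304580805
```

View pics/wrist5.png

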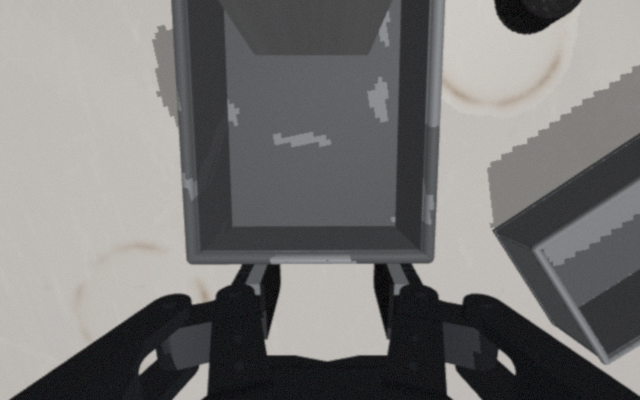

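Request:
servo_tool(commands=[0,0,0,-0.5,0.1,0,0.5,0,0,0,-0.5,0.1,0,0.5,0,0,0,-0.4,0.08,0,0.5])

```text
t: 6.05
tool_pos: [0.4291, -0.1597, 0.0208]
tool_rot: [-1.0, 1.393, -1.275]
contact_force: [-10.4, -22.9, 3.1]
opening: 0.0426
```

Request:
servo_tool(commands=[0,0,0,-0.4,0.06,0,0.5,0,0,0,-0.4,0.06,0,0.5])

```text
t: 6.25
tool_pos: [0.4291, -0.16, 0.0211]
tool_rot: [-1.02, 1.383, -1.289]
contact_force: [-6.7, -19.3, 1.2]
opening: 0.0423
```

```bash
python3 chk.py wrist6
```

```text
t 6.25 p [ 0.4291 -0.16    0.0211] open 0.0423 F [ -6.67 -19.3    1.22] q [-0.58 -0.11  2.15  0.11  1.13 -0.43]
R [[-0.198, 0.03, 0.98], [-0.975, 0.095, -0.2], [-0.099, -0.995, 0.011]]
delta tool cm [-0.36 -0.27 -0.51]
turn [-0.01   0.005  0.051]
tcp sorter [ 0.00507603 -0.30433592]
[[-0.27   -0.0473  0.0455]
 [-0.255  -0.0474  0.0455]
 [-0.24   -0.0469  0.0457]
 [-0.225  -0.0468  0.0458]
 [-0.21   -0.047   0.046 ]]
slopes [ 0.00590309 -0.04568522] [0.00574905 0.04720704] miny -0.2924953700631535
```

Request:
servo_tool(commands=[0,0,0,1,0,0,0.5,0,0,0,2,-0.3,0,0.5,0,0,0,2,-0.3,0,0.5,0,0,0,0.5,-4,0,0.5,0,0,0,0,-4,0,0.5,0,0,0,0,-4,0,0.2,0,0,0,0,-4,0,0,0,0,-0.1,3,-4,-3,0,0,0,0,3,-4,-3,0,0,0,0,3,-4,-3,0])

```text
t: 7.3
tool_pos: [0.3146, -0.286, 0.2716]
tool_rot: [-1.098, 1.378, -1.318]
contact_force: [1.0, -2.3, -0.1]
opening: 0.0
```

```bash
python3 - <<'E'
from plan2 import *
from binw import *
show()
im=snap('top','top7');f=im['frame'][175:290,210:420]; cv2.imwrite('pics/top7z.png',cv2.resize(f,None,fx=3.8,fy=3.8,interpolation=cv2.INTER_CUBIC)[:,:,::-1])
snap('wrist','wrist7')
E
```

```text
t 7.3 p [ 0.3146 -0.286   0.2716] open 0.0 F [ 0.95 -2.33 -0.13] q [-0.92 -0.45  1.98  0.01  1.65 -0.73]
R [[-0.193, -0.013, 0.981], [-0.981, 0.034, -0.193], [-0.031, -0.999, -0.019]]
```

View pics/top7z.png

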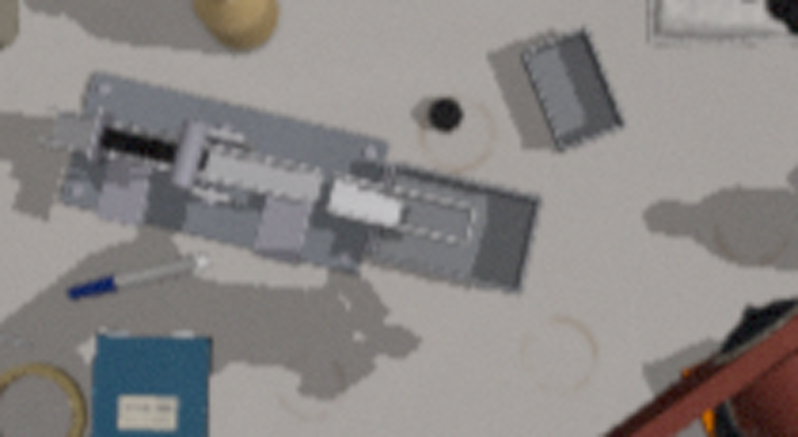

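View pics/wrist7.png

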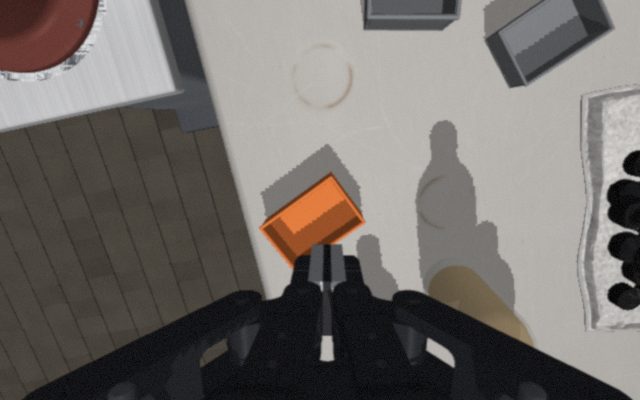

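The top view shows the bin centred under the hood, with its left wall at about x=375-390 where the stop is. Now I'll get numbers for it and for the press plate.

```bash
python3 - <<'E'
from plan2 import *
from binw import *
im=dict(np.load('pics/top7.npz'));W=cloud(im)
for nm,a,b,box in [('bin',.04,.06,(-.07,.07,-.32,-.13)),('stop',.02,.038,(-.07,.07,-.16,-.12)),('press',.13,.16,(-.09,-.02,-.11,-.03))]:
    L=(W[...,:2]-SC)@RS
    m=(W[...,2]>a)&(W[...,2]<b)&(L[...,0]>box[0])&(L[...,0]<box[1])&(L[...,1]>box[2])&(L[...,1]<box[3])
    vv,uu=np.where(m);P=(ray(im,np.c_[uu,vv],{'bin':.05,'stop':.03,'press':.145}[nm])[:,:2]-SC)@RS
    print(nm,len(P),np.percentile(P,2,axis=0).round(4),np.percentile(P,98,axis=0).round(4),W[m].mean(0).round(4),(W[m][:,:2].mean(0)-SC)@RS)
    if nm!='press':
        r=cv2.minAreaRect((P*1000).astype(np.float32));print(r)
    else:
        Lp=L[m];A=np.c_[Lp,np.ones(len(Lp))];print('plane',np.linalg.lstsq(A,W[m][:,2],rcond=None)[0])
# full view of gate
go((.426,.0757,.25),-.205)
E
```

```text
bin 196 [-0.0464 -0.2926] [ 0.0459 -0.1513] [ 0.4394 -0.0847  0.0509] [-1.67645474e-04 -2.28501169e-01]
((-0.20321273803710938, -221.797607421875), (142.67005920410156, 92.85860443115234), 89.8987808227539)
stop 31 [-0.0404 -0.1576] [ 0.0488 -0.1278] [ 0.4595 -0.0051  0.0289] [ 0.00326866 -0.14655315]
((6.2353057861328125, -141.08204650878906), (34.10329818725586, 96.51080322265625), 86.64600372314453)
press 182 [-0.0668 -0.0942] [-0.0212 -0.0549] [0.4277 0.0751 0.1454] [-0.04418829 -0.07443096]
plane [ 0.00742799 -0.22605787  0.12886345]
t 7.4 p [ 0.3146 -0.2897  0.2763] open 0.0005 F [ 1.18 -0.43  0.7 ] q [-0.92 -0.45  1.97  0.01  1.64 -0.72]
R [[-0.2, -0.008, 0.98], [-0.98, 0.026, -0.199], [-0.024, -1.0, -0.013]]
delta tool cm [-37.95   3.49   3.67]
turn [ 0.013  0.004 -0.024]
```

Request:
servo_tool(commands=[0,0,0.14,0,0,0,0,0,0,0.14,0,0,0,0,0,0,0,-4,1.2,0.4,0,0,0,0,-4,1.2,0.4,0,0,0,0,-4,1.2,0.4,0,0,0,0,-4,1.2,0.4,0,0,0,0,-4,1.2,0.4,0,0,0,0,-4,1.2,0.4,0,0,0,0,-4,1.2,0.4,0,0,0,0,-3,0.9,0.3,0])

```text
t: 8.4
tool_pos: [0.4111, 0.0369, 0.2737]
tool_rot: [-0.833, 1.51, -1.089]
contact_force: [1.2, -1.0, 0.2]
opening: -0.0001
```

```bash
python3 - <<'E'
from plan2 import *
go((.4273,.0777,.20),-.205,.3)
E
```

```text
t 8.4 p [0.4111 0.0369 0.2737] open -0.0001 F [ 1.22 -1.    0.21] q [-0.33 -0.53  2.06  0.35  1.69 -0.09]
R [[-0.21, 0.038, 0.977], [-0.915, 0.344, -0.21], [-0.344, -0.938, -0.038]]
delta tool cm [-1.54  8.38  1.01]
turn [ 0.034 -0.018 -0.052]
```

Request:
servo_tool(commands=[0.034,-0.018,-0.05,-1.5,0.5,0.7,0,0,0,0,-0.3,3,0.1,0,0,0,0,0.5,3,0.1,0,0,0,0,0,0,0,0])

```text
t: 8.8
tool_pos: [0.4236, 0.0765, 0.2097]
tool_rot: [-0.867, 1.462, -1.12]
contact_force: [-0.5, 0.3, -0.1]
opening: 0.0003
```

```bash
python3 - <<'E'
from plan2 import *
from binw import *
go((.4273,.0777,.16),-.205,.3)
p=monitor.get_obs()['tool_pos'];print('tcp sorter',(p[:2]-SC)@RS)
snap('wrist','wrist8');snap('side','side8')
im=snap('top','top8');f=im['frame'][175:290,210:420]; cv2.imwrite('pics/top8z.png',cv2.resize(f,None,fx=3.8,fy=3.8,interpolation=cv2.INTER_CUBIC)[:,:,::-1])
s=dict(np.load('pics/side8.npz'))['frame'][130:330,280:480];cv2.imwrite('pics/side8z.png',cv2.resize(s,None,fx=3,fy=3,interpolation=cv2.INTER_CUBIC)[:,:,::-1])
E
```

```text
t 8.8 p [0.4236 0.0765 0.2097] open 0.0003 F [-0.48  0.32 -0.11] q [-0.2  -0.48  2.13  0.31  1.51 -0.03]
R [[-0.185, 0.049, 0.981], [-0.935, 0.299, -0.191], [-0.303, -0.953, -0.009]]
delta tool cm [1.32 4.79 0.38]
turn [ 0.013  0.009 -0.008]
tcp sorter [-0.04843454 -0.07392974]
```

View pics/wrist8.png

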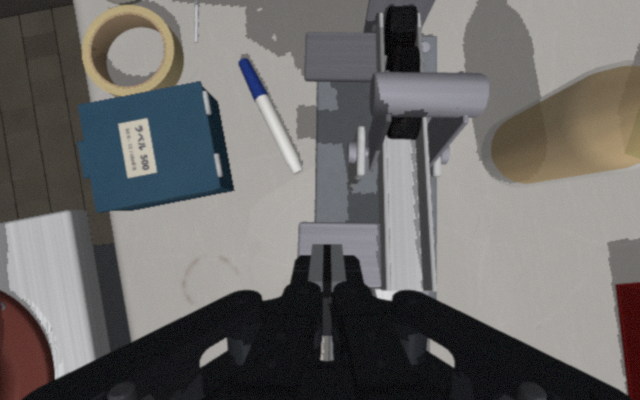

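View pics/side8z.png

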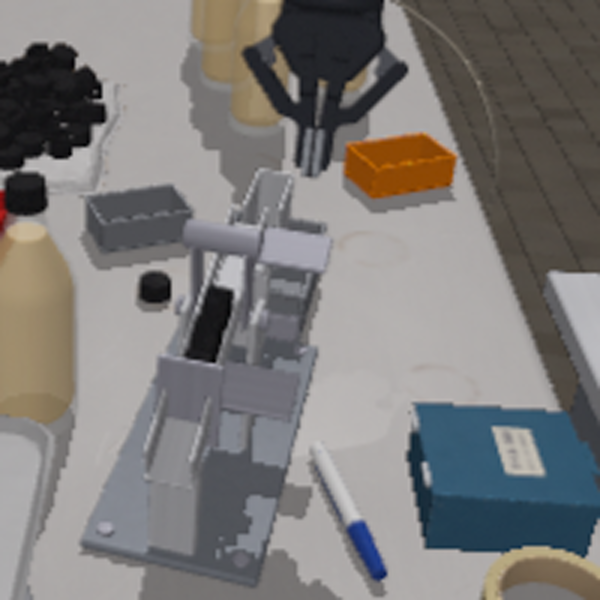

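The wrist view has the tips at (327,247) over the plate, which spans (300-380, 222-290). They are clear of the trough at x>385. In the side view the caps are still at the left end. Now I press.

Request:
servo_tool(commands=[0,0,0,0.7,2.2,0.1,0,0,0,0,0.6,1.9,0.1,0,0,0,0,0.3,1,0,0,0,0,0,0.3,0.8,0,0])

```text
t: 9.35
tool_pos: [0.4342, 0.0718, 0.1609]
tool_rot: [-0.848, 1.444, -1.134]
contact_force: [0.6, 0.2, -0.4]
opening: 0.0003
```

```bash
python3 - <<'E'
from plan2 import *
from binw import *
go((.4273,.0777,.118),-.205,.3)
p=monitor.get_obs()['tool_pos'];print('tcp sorter',(p[:2]-SC)@RS)
snap('wrist','wrist9')
E
```

```text
t 9.35 p [0.4342 0.0718 0.1609] open 0.0003 F [ 0.59  0.25 -0.4 ] q [-0.21 -0.43  2.17  0.31  1.4  -0.06]
R [[-0.184, 0.074, 0.98], [-0.935, 0.296, -0.198], [-0.304, -0.952, 0.015]]
delta tool cm [ 0.88  4.21 -0.86]
turn [-0.013  0.01  -0.009]
tcp sorter [-0.03711622 -0.07636888]
```

View pics/wrist9.png

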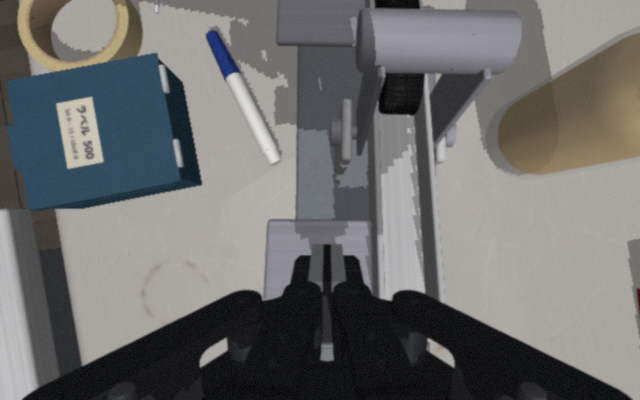

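Request:
servo_tool(commands=[-0.013,0.01,0,0,0.1,-1.1,0,0,0,0,0,0,0,0])

```text
t: 9.6
tool_pos: [0.4224, 0.0741, 0.1594]
tool_rot: [-0.854, 1.464, -1.131]
contact_force: [0.3, -0.6, -0.5]
opening: -0.0002
```

```bash
python3 - <<'E'
from plan2 import *
from binw import *
go((.4273,.0777,.118),-.205,.3)
p=monitor.get_obs()['tool_pos'];print('tcp sorter',(p[:2]-SC)@RS)
E
```

```text
t 9.6 p [0.4224 0.0741 0.1594] open -0.0002 F [ 0.25 -0.64 -0.47] q [-0.21 -0.45  2.19  0.31  1.41 -0.05]
R [[-0.196, 0.059, 0.979], [-0.932, 0.299, -0.204], [-0.305, -0.952, -0.003]]
delta tool cm [0.83 4.08 0.42]
turn [ 0.003 -0.002 -0.009]
tcp sorter [-0.04913365 -0.07653346]
```

Request:
servo_tool(commands=[0,0,0,0.1,0.9,-0.1,0,0,0,0,0.2,0.9,-0.1,0,0,0,0,0.2,0.9,-0.1,0])

```text
t: 9.9
tool_pos: [0.4222, 0.0778, 0.1341]
tool_rot: [-0.849, 1.457, -1.135]
contact_force: [0.1, -0.8, 0.8]
opening: 0.0002
```

```bash
python3 - <<'E'
from plan2 import *
from binw import *
go((.4273,.0777,.118),-.205,.3)
p=monitor.get_obs()['tool_pos'];print('tcp sorter',(p[:2]-SC)@RS)
E
```

```text
t 9.9 p [0.4222 0.0778 0.1341] open 0.0002 F [ 0.06 -0.76  0.78] q [-0.2  -0.43  2.22  0.32  1.36 -0.06]
R [[-0.194, 0.067, 0.979], [-0.933, 0.297, -0.205], [-0.305, -0.952, 0.005]]
delta tool cm [0.4  1.56 0.49]
turn [-0.005  0.    -0.009]
tcp sorter [-0.05007363 -0.07289046]
```

Request:
servo_tool(commands=[0,0,0,0.3,0.9,0,0,0,0,0,0.2,0.6,0,0])

```text
t: 10.1
tool_pos: [0.4216, 0.078, 0.1161]
tool_rot: [-0.85, 1.458, -1.134]
contact_force: [-1.5, -3.0, 20.8]
opening: -0.0001
```

```bash
python3 - <<'E'
from plan2 import *
from binw import *
go((.4273,.0777,.118),-.205,.3)
p=monitor.get_obs()['tool_pos'];print('tcp sorter',(p[:2]-SC)@RS)
snap('wrist','wrist10')
E
```

```text
t 10.1 p [0.4216 0.078  0.1161] open -0.0001 F [-1.52 -3.04 20.79] q [-0.2  -0.41  2.24  0.32  1.32 -0.07]
R [[-0.194, 0.065, 0.979], [-0.933, 0.298, -0.204], [-0.305, -0.952, 0.003]]
delta tool cm [-0.14 -0.15  0.56]
turn [-0.003  0.    -0.01 ]
tcp sorter [-0.05070866 -0.07287202]
```

View pics/wrist10.png

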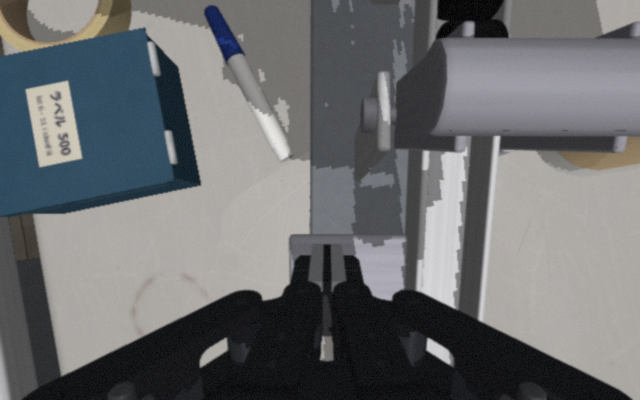

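The gate is fully over: TCP is at z 0.116 with 21 N against the end stop, and the tumbler has leaned right. I'm lifting off.

Request:
servo_tool(commands=[0,0,0,-0.3,-1,0,0,0,0,0,-0.6,-2,-0.2,0,0,0,0,-1,-3,-0.5,0,0,0,0,-1,-3,-1,0,0,0,0,-1,-4,-1,0,0,0,0,0,-4,-2,0,0,0,0,3,0,-2,0,0,0,0,4,0,-2,0,0,0,0,4,0,-2,0,0,0,0,4,0,-2,0,0,0,0,4,0,-2,0,0,0,0,4,0,-1,0,0,0,0,4,0,0,0,0,0,0,0,0,0,0,0,0,0,0,0,0,0])

```text
t: 11.65
tool_pos: [0.2045, -0.1634, 0.2169]
tool_rot: [-0.854, 1.448, -1.139]
contact_force: [1.1, 0.2, 0.0]
opening: 0.0001
```

```bash
python3 - <<'E'
from plan2 import *
from binw import *
show()
im=snap('top','top11');f=im['frame'][175:290,210:420]; cv2.imwrite('pics/top11z.png',cv2.resize(f,None,fx=3.8,fy=3.8,interpolation=cv2.INTER_CUBIC)[:,:,::-1])
s=snap('side','side11')['frame'][130:330,280:480];cv2.imwrite('pics/side11z.png',cv2.resize(s,None,fx=3,fy=3,interpolation=cv2.INTER_CUBIC)[:,:,::-1])
E
```

```text
t 11.65 p [ 0.2045 -0.1634  0.2169] open 0.0001 F [1.1  0.15 0.03] q [-1.17 -0.84  2.32  0.19  1.91 -0.93]
R [[-0.188, 0.07, 0.98], [-0.936, 0.29, -0.201], [-0.299, -0.954, 0.011]]
```

View pics/top11z.png

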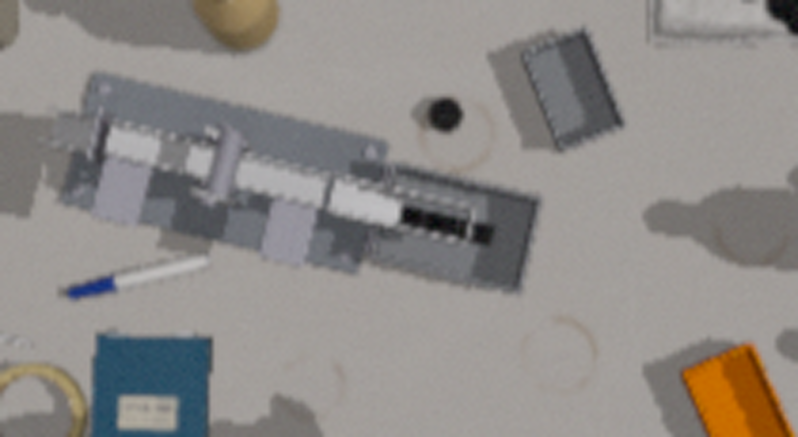

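View pics/side11z.png

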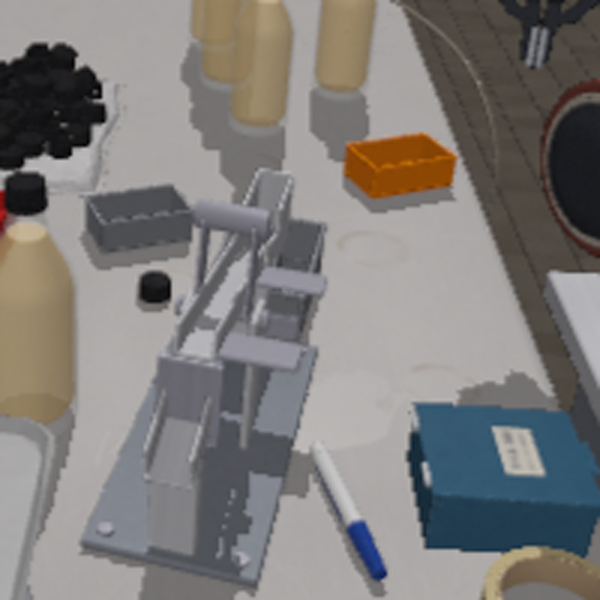

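Top view: the gate trough is empty and black caps show in the bin at (400-495, 205-245). I'll let things settle, then check that all three are on the bin floor.

Request:
servo_tool(commands=[0,0,0,0,0,0,0,0,0,0,0,0,0,0,0,0,0,0,0,0,0,0,0,0,0,0,0,0,0,0,0,0,0,0,0,0,0,0,0,0,0,0,0,0,0,0,0,0,0,0,0,0,0,0,0,0,0,0,0,0,0,0,0,0,0,0,0,0,0,0])

```text
t: 12.75
tool_pos: [0.2067, -0.1607, 0.2189]
tool_rot: [-0.863, 1.436, -1.136]
contact_force: [0.1, -0.2, -0.2]
opening: -0.0002
```

```bash
python3 - <<'E'
from plan2 import *
from binw import *
im=snap('top','top12');W=cloud(im);f=im['frame'][205:255,300:360]; cv2.imwrite('pics/top12z.png',cv2.resize(f,None,fx=10,fy=10,interpolation=cv2.INTER_CUBIC)[:,:,::-1])
d=im['frame'].max(-1)<45; d[:215]=0;d[250:]=0;d[:,305:]&=True;d[:,:305]=0;d[:,352:]=0
L=(W[...,:2]-SC)@RS
k=d&np.isfinite(W[...,2]); print(k.sum()); 
for y0 in np.arange(-.29,-.15,.01):
    s=k&(L[...,1]>=y0)&(L[...,1]<y0+.01)
    if s.sum(): print(round(y0,3),s.sum(),L[s][:,0].min().round(3),L[s][:,0].max().round(3),np.median(W[s][:,2]).round(3),W[s][:,2].max().round(3))
m=(W[...,2]>.04)&(W[...,2]<.06)&(abs(L[...,0])<.07)&(L[...,1]>-.32)&(L[...,1]<-.13)&~d
vv,uu=np.where(m);print(cv2.minAreaRect(((ray(im,np.c_[uu,vv],.05)[:,:2]-SC)@RS*1000).astype(np.float32)))
a=dict(np.load('pics/top0.npz'))
df=cv2.absdiff(a['frame'],im['frame']).max(-1); 
for nm,(u0,u1,v0,v1) in dict(marker=(224,268,238,256),cap14=(320,336,198,212),bottle=(260,286,160,190),box=(345,375,180,217)).items(): print(nm,np.percentile(df[v0:v1,u0:u1],95))
E
```

```text
69
-0.26 6 -0.007 0.004 0.03 0.035
-0.25 10 -0.008 0.006 0.035 0.042
-0.23 8 -0.005 0.005 0.03 0.035
-0.22 9 -0.006 0.005 0.032 0.044
-0.21 9 -0.004 0.004 0.036 0.041
-0.2 10 -0.006 0.005 0.033 0.042
-0.19 10 -0.006 0.005 0.032 0.035
-0.18 7 -0.006 0.005 0.034 0.042
((-0.20321273803710938, -221.797607421875), (142.67005920410156, 92.85860443115234), 89.8987808227539)
marker 31.449999999999932
cap14 7.849999999999994
bottle 7.0
box 6.0
```

View pics/top12z.png

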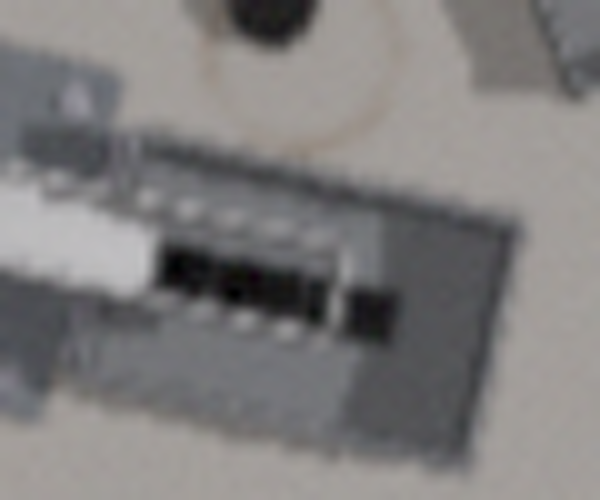

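Three caps appear to stand in a row on the bin floor with their tops at about 0.035 m. The marker region shows a difference, maybe from shadow. I'll check that and count the caps from another angle.

Request:
servo_tool(commands=[0,0,0,4,0,3,0,0,0,0,4,0,3,0,0,0,0,4,0,3,0,0,0,0,3,0,3,0,0,0,0.14,0,0,3,0,0,0,0.14,0,0,3,0,0,0,0.1,0,0,2,0,0,0,0,0,0,0,0])

```text
t: 13.6
tool_pos: [0.3838, -0.3483, 0.1851]
tool_rot: [-0.557, 1.508, -0.856]
contact_force: [0.5, -0.3, -0.5]
opening: 0.0001
```

```bash
python3 - <<'E'
from plan2 import *
from binw import *
show()
snap('wrist','wrist13'); im=snap('top','top13')
f=lambda n:cv2.resize(dict(np.load(f'pics/{n}.npz'))['frame'][235:262,220:272],None,fx=7,fy=7,interpolation=cv2.INTER_CUBIC)[:,:,::-1]
cv2.imwrite('pics/mk.png',np.vstack([f('top0'),f('top13')]))
for n in ['top0','top13']:
    x=dict(np.load(f'pics/{n}.npz'));h=cv2.cvtColor(x['frame'],cv2.COLOR_RGB2HSV);m=(h[...,0]>105)&(h[...,0]<130)&(h[...,1]>120);m[:235]=0;m[262:]=0;m[:,:220]=0;m[:,272:]=0
    vv,uu=np.where(m);print(n,len(uu),uu.mean(),vv.mean())
E
```

```text
t 13.6 p [ 0.3838 -0.3483  0.1851] open 0.0001 F [ 0.45 -0.28 -0.53] q [-1.1   0.13  1.71  0.42  1.82 -0.93]
R [[-0.131, 0.139, 0.982], [-0.771, 0.608, -0.189], [-0.623, -0.782, 0.028]]
top0 30 233.76666666666668 250.43333333333334
top13 30 233.76666666666668 250.43333333333334
```

View pics/wrist13.png

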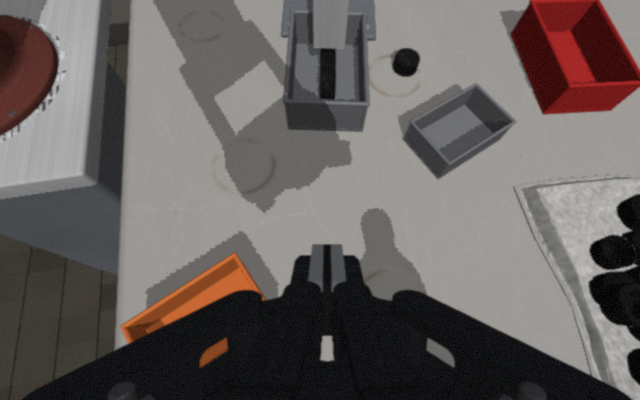

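View pics/mk.png

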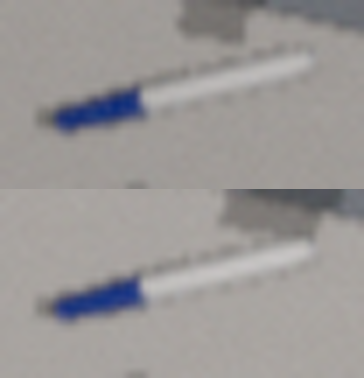

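The marker is unmoved: its blue cap is at the same pixel before and after. The row of caps in the bin is 93 mm long, which fits three 33 mm caps and not two. Handing in.

```bash
python3 -c "
from station import ticket
print(ticket.finish_job())"
```

```text
the job is handed in; nothing more can be done
None
```

The job is done and handed in at about 13.7 s. I pushed the bin home with two half-open fingertips, pressed the right finger plate down with closed fingertips until the gate was fully over, and backed the arm clear.

My last checks:
- **Bin:** In my sorter frame its centre was at (0.000, -0.222) against the home point (0, -0.22). It was square to the sorter, and the push had met 20–25 N at the stop. The 2 mm difference is within calibration error, and the bin read the same after the caps dropped.
- **Gate:** It hit its end stop with 21 N on the plate and stayed over. The trough was empty afterwards.
- **Caps:** They stand on edge in one row on the bin floor, 93 mm long, with their tops at about 35 mm. I inferred three from that length. The hood and chute hide part of the row, so I never saw all three separately.
- **Things to leave alone:** The top-view pictures show the bottle, the marker, the spare cap and the small grey tray where they started. The marker area did differ in brightness, but that was a shadow.

During the pushing and pressing moves the tool drifted by up to about 11 mm from the commanded path. I measured this and corrected it before pressing.

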